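# Clamp a wax block in a ratchet clamp

### The job

Lay the green wax block lengthwise in the ratchet clamp, flat and centred on the bed between its two jaws, and let go of it. Then push the sliding jaw forward by its upright handle, past the clicking sprung pawl, until the block is gripped firmly against the spring-loaded back jaw and the pawl keeps the jaw from springing back. The wax marks easily, so feel your way and never press it with more than about 15 N; then let go and leave the block clamped.

Things in the scene. Friction and masses are not known exactly. Their poses are not given: they have to be found in the camera images.
- clamp_bed: Fixed ratchet clamp: flat aluminium bed 370 x 92 mm, 10 mm thick, on the bench. Origin: centre of its underside; x = closing direction (sliding jaw to back jaw), z up. From x = -165 to -45 mm a T-slot (23 mm above the bench) guides the sliding jaw; beyond it the bed is flat and open, without side walls.
- wax_place (a point): Where the block's middle goes first: on the bed's surface (10 mm above the bench), on its centre line, 29 mm along its x from its origin. Axes as the bed's. The space between the jaws is 110 to 160 mm long at the start.
- back_nominal (a point): A point fixed to the bed (x = 104 mm, 25 mm above the bench), NOT the back jaw itself: the back jaw (52 mm wide, top 46 mm above the bench) is set anew each time and its face stands up to 20 mm before or behind this point; feel for it. Its sprung face gives in +x from 4 N on, 1.7 mm per further N, and bottoms hard at 14 mm (12.4 N).
- pawl_tip (a point): Tip of the sprung brass pawl beside the T-slot (bed x = -60, y = 16 mm, 29 mm above the bench; pawl and pivot reach to y = 45 mm, 36 mm above the bench). It clicks over each tooth going forward (up to about 5 N of push) and blocks the way back. A released jaw falls back up to one pitch (6.5 mm), so let go with the back jaw pressed in 8 to 11 mm.
- jaw: Loose steel sliding jaw, kept in the T-slot (slides only along the bed's x, cannot be lifted), with 14 teeth at 6 mm pitch. Origin: foot of its front face, on the bed's top; x towards the back jaw. Face 52 mm wide, 30 mm high; body 137 mm behind it. Starts with its face at bed x = -36 to -26 mm, no tooth caught; the first is caught at about -15 mm. Sliding friction 1 to 3 N.
- jaw_handle (a point): Centre of the jaw's upright handle, a dark steel fin 30 mm along the jaw's x, 14 mm along its y, from 36 to 70 mm above the bench (this point at 55 mm), 60 mm behind the jaw's face. Pinch it across its 14 mm from above, fingertips at least 40 mm above the bench to clear the pawl.
- wax: Green carving-wax block, 50 (its x) x 90 (its y) x 24 mm (its z), 0.08 to 0.15 kg, loose on the bench between robot and clamp; origin: centre of its underside. It is clamped along its 90 mm length: its y axis must lie along the bed's x axis, either way round.
- wax_center (a point): Centre of the wax block, 12 mm above its underside; axes as the block's. Grasp across its 50 mm width.
Mind the look-alikes: they are no part of the job. Of the things that look like the wax, the largest one is meant.

How it is judged (in metres and radians):
On the way, in this order (a step that is already met when the one before it is completed fails the run):
1. the wax block has been laid flat on the clamp bed between the jaws and let go, before it is clamped (x of wax_center in the frame of clamp_bed between 0 and 0.085 m and y of wax_center in the frame of clamp_bed between -0.015 and 0.015 m and z of wax_center in the frame of clamp_bed below 0.026 m and angle between the y axis of wax and the x axis of clamp_bed, either way round below 0.2 rad and contact force between the fingers and wax below 0.1 N and contact force between wax and jaw below 2.5 N), for 0.2 s.
2. the jaw has been pushed past the pawl and presses the block (x of jaw in the frame of clamp_bed above -0.012 m and contact force between wax and jaw above 3 N), for 0.2 s.
At the end, for the whole second after the job is handed in: The wax block lies flat on the clamp bed (within 0.1 rad), centred across it to 15 mm and lengthwise to 0.12 rad, and the released jaw, held by the pawl, still presses it with 3 to 16 N; jaw and block are at rest (all of step 2 and contact force between wax and jaw below 16 N and y of wax_center in the frame of clamp_bed between -0.015 and 0.015 m and z of wax_center in the frame of clamp_bed between 0.018 and 0.026 m and angle between the y axis of wax and the x axis of clamp_bed, either way round below 0.12 rad and angle between wax's own z axis and vertical below 0.1 rad and linear speed of each of wax, jaw below 0.005 m/s); the robot touches nothing.
It fails at once if the sliding jaw presses the soft wax with more than 18 N (contact force between wax and jaw above 18 N).
It also fails if it takes over 72 s, if anything falls off the work surface, if the arm or the gripper's body presses on something with over 40 N, if the wrist force passes 120 N, or if a joint passes its speed limit or range.

### The arm

A 7-joint arm with a two-finger parallel gripper is mounted at the origin on a cart in front of the work surface, level with it; the furniture and walls round the work are solid. World frame = base frame: x ahead of the robot, y to its left, z up, the work surface at z = 0. Lengths are in mm, angles in rad, forces in N, time in s.
With the tool pointing down it reaches from about 400 to 875 mm from the base axis. Payload 19.3 kg.
Tool frame: the origin (TCP) lies at the very end of the fingers, on their centre line; the grasp point (between the pads) lies 19 mm behind it; z points along the fingers, y is the direction in which the jaws open and shut (so a half turn about z gives the same grasp; the last joint's range is limited). The gripper opens to 85 mm and grips with 20 to 120 N. Pads are 22 mm wide; open, the fingers measure 114 mm over their backs; the gripper's body (76 mm by 85 mm) begins 54 mm behind the grasp point. The pads swing forward as they close: fully open they stand 13 mm farther back than shut.
Start: joints at [1.212, 0.521, -0.036, 1.599, 0.021, 1.021, -0.113], TCP at [177.973, -599.116, 207.091] pointing down, gripper open.
Joint ranges: [-2.91, 2.91], [-0.3, 2.13], [-1.5, 1.42], [0.17, 2.43], [-1.26, 4.41], [0.16, 1.93], [-2.52, 2.52]. Speed limits (rad/s): [1.89, 1.89, 2.39, 2.39, 3.01, 3.01, 3.01].

### API

Orientations are given as a unit quaternion [w, x, y, z].
In Python, from bench import ctrl, optics gives the robot as it stands.
- The arm moves only by the shell command python3 -m handwheel 'ROWS' [FORCE]. ROWS is JSON, one flat list of numbers, 7 for each row, row after row: the shift along the tool's x, y, z in units of 40 mm (1.0 is 40 mm), then the turn, a rotation vector about the tool's x, y, z in rad, then the opening in per cent of the stroke, from 0 (shut) to 100 (fully open). A call has 1 to 20 rows; each row shifts and turns the commanded pose from where the row before left it, along the tool's axes as they then stand; what a row does not reach is not made up. A row lasts 1/8 s, in which the tool goes at most 62.5 mm and 10.7 degrees, less where a joint would pass 70% of its speed; a pose out of reach is approached as far as the arm can. A call is refused whole if a number of a shift passes 1 or a number of a turn 0.188, either way. A call with a gripper value outside its range is refused whole. The fingers move at their own pace and stop on an object; FORCE is the grip in N (left out, the last holds). Time passes only in rows, so rows that do not move let the fingers close. It gives the time, the measured TCP pose, the force and the opening at its end, in the units of the state.
- ctrl.read_state(): the state, without advancing time (a new reading comes with each control period).
- optics.camera(name): name is "side" or "top" or "wrist"; returns a dict with "pixels" (420x560x3 uint8, blue, green, red), "range_z" (420x560 float32, mm along the optical axis (not along the pixel's ray), 0 where there is no reading), "K" (3x3 intrinsics, pixels), "xyz" and "orientation" of the camera in the world. Camera axes: x right, y down, z forward; pixel columns grow to the right and rows downward; lengths in mm; the calibration is good to about 2 mm. A picture is of the moment at which its call begins.
- ctrl.finish_job(): hands the job in, once; it reports no verdict.
The state is a dict: "time_s": time; "joint_pos": joint angles; "joint_vel": joint speeds; "tau": joint torques, N m; "ee_pos": TCP position; "ee_rot": TCP orientation; "wrist_force": force on the tool from outside, world axes, zero at the start; "ft_torque": the same for the moment, N m; "opening": finger opening in mm.
Only numpy, scipy, OpenCV 4.12 (cv2) and the standard library are available. Lean on these libraries where they do the work, as an engineer would, in place of code of your own. Each camera call takes 0.05 s, during which the arm holds its last target.

## Working session

There is one attempt and no reset: what is moved stays moved. The work goes in short steps, Python scripts to look and compute and a shell command to move; the robot and the scene stay as the last step left them, time stands still between calls to the robot, and variables do not carry over. Pictures are saved under pics/ and viewed, and the job is handed in when it is done.

```bash
ls; mkdir -p pics; python3 - <<'E'
from bench import ctrl, optics
import cv2
s=ctrl.read_state(); print({k:s[k] for k in('time_s','ee_pos','ee_rot','wrist_force','opening')})
for n in('top','side','wrist'):
    c=optics.camera(n); cv2.imwrite(f'pics/{n}0.png',c['pixels']); print(n,c['K'],c['xyz'],c['orientation'])
E
```

```text
pics
{'time_s': 0.0, 'ee_pos': array([ 177.87916558, -598.81011695,  206.55725597]), 'ee_rot': array([-5.17481857e-04,  9.89595611e-01,  1.43875809e-01, -1.00811138e-04]), 'wrist_force': array([-0.22222658, -0.20590417,  0.53266979]), 'opening': 85.32016609961849}
top [[414.97707146   0.         274.92275398]
 [  0.         414.97707146 203.04703917]
 [  0.           0.           1.        ]] [392.22724208  16.97982553 917.1064356 ] [-0.03689425  0.71602585 -0.69538895  0.04878528]
side [[450.76754221   0.         275.03607308]
 [  0.         450.76754221 213.19397246]
 [  0.           0.           1.        ]] [492.37352125 780.48729875 547.71337466] [-0.00697974  0.00392756  0.87629696 -0.48170479]
wrist [[331.72867234   0.         282.64737148]
 [  0.         331.72867234 206.21899877]
 [  0.           0.           1.        ]] [ 253.69675168 -576.99923415  372.28492553] [ 0.12632606  0.79143498 -0.59051538 -0.09467836]
```

View pics/top0.png

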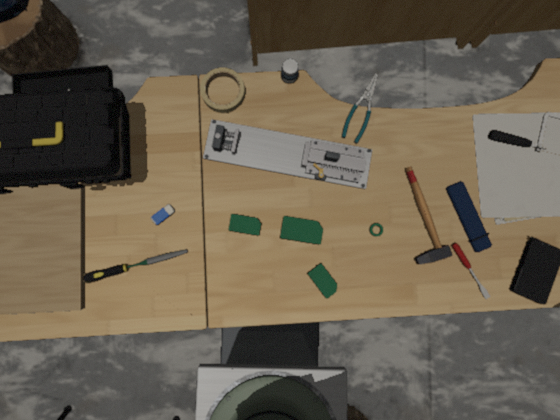

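View pics/side0.png

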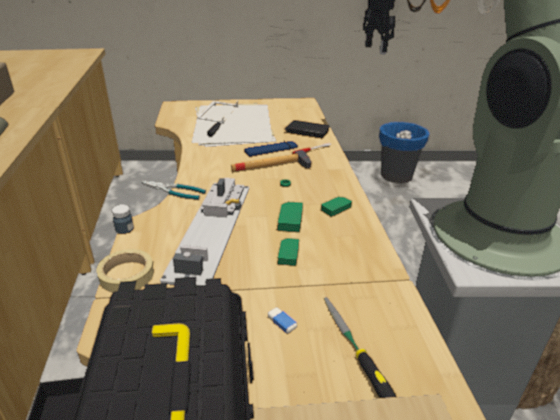

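View pics/wrist0.png

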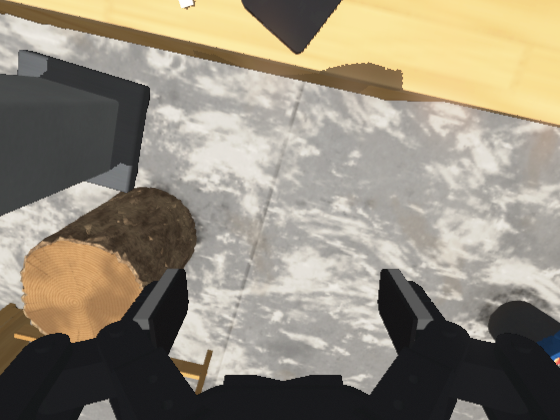

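Green candidates in the top view are the blocks at (245,225), (302,230) and (322,280), plus the ring at (376,229). The largest is (302,230). Next I measure them and check with a close crop.

```bash
cat > h.py <<'E'
import numpy as np, cv2
from bench import ctrl, optics
from scipy.spatial.transform import Rotation as R
def rot(q): return R.from_quat([q[1],q[2],q[3],q[0]])
def ray(c,uv,z):
    uv=np.atleast_2d(uv).astype(float)
    K=c['K']; d=np.c_[(uv[:,0]-K[0,2])/K[0,0],(uv[:,1]-K[1,2])/K[1,1],np.ones(len(uv))]
    d=rot(c['orientation']).apply(d); o=np.array(c['xyz'])
    return o+d*((z-o[2])/d[:,2])[:,None]
def proj(c,P):
    p=rot(c['orientation']).inv().apply(np.atleast_2d(P)-np.array(c['xyz']))
    K=c['K']; return np.c_[K[0,0]*p[:,0]/p[:,2]+K[0,2],K[1,1]*p[:,1]/p[:,2]+K[1,2]]
def cloud(c):
    z=c['range_z']; v,u=np.indices(z.shape); K=c['K']
    p=np.stack([(u-K[0,2])/K[0,0]*z,(v-K[1,2])/K[1,1]*z,z],-1)
    return rot(c['orientation']).apply(p.reshape(-1,3)).reshape(p.shape)+np.array(c['xyz'])
def st():
    s=ctrl.read_state(); print('t',round(s['time_s'],2),'p',s['ee_pos'].round(1),'q',s['ee_rot'].round(4),'F',s['wrist_force'].round(2),'op',round(s['opening'],1)); return s
E
python3 - <<'E'
from h import *
c=optics.camera('top'); im=c['pixels']; W=cloud(c)
hsv=cv2.cvtColor(im,cv2.COLOR_BGR2HSV)
m=cv2.inRange(hsv,(60,90,30),(90,255,255))
cs,_=cv2.findContours(m,cv2.RETR_EXTERNAL,cv2.CHAIN_APPROX_NONE)
for k in cs:
    if cv2.contourArea(k)<60: continue
    mm=np.zeros_like(m); cv2.drawContours(mm,[k],-1,255,-1)
    z=np.median(W[...,2][mm>0]); 
    P=ray(c,k[:,0,:],z)[:,:2]; r=cv2.minAreaRect(P.astype(np.float32))
    print(cv2.minAreaRect(k)[0],z.round(1),r, cv2.boxPoints(r).round(0).tolist())
cv2.imwrite('pics/clamp1.png',cv2.resize(im[105:200,190:390],None,fx=4,fy=4,interpolation=cv2.INTER_CUBIC))
cv2.imwrite('pics/green1.png',cv2.resize(im[200:310,215:395],None,fx=4,fy=4,interpolation=cv2.INTER_CUBIC))
h=W[...,2]; 
for lo,hi in((5,16),(16,30),(30,40),(40,52),(52,80)):
    mm=((h>lo)&(h<hi)); mm[:100]=0;mm[200:]=0;mm[:,:195]=0;mm[:,385:]=0
    n,l,s,ce=cv2.connectedComponentsWithStats(mm.astype(np.uint8))
    for i in range(1,n):
        if s[i,4]>8:
            q=W[l==i]; print(lo,hi,s[i].tolist(),'mean',q.mean(0).round(1)); 
E
```

```text
(323.1000061035156, 280.3000183105469) 18.5 ((338.90216064453125, -104.3587646484375), (66.18199920654297, 35.4515380859375), 38.02672576904297) [[302.0, -111.0], [324.0, -139.0], [376.0, -98.0], [354.0, -70.0]]
(376.0000305175781, 229.00003051757812) 8.3 ((452.45965576171875, -220.68319702148438), (24.57406234741211, 25.362030029296875), 45.747066497802734) [[435.0, -221.0], [453.0, -238.0], [470.0, -221.0], [452.0, -203.0]]
(301.7297058105469, 229.6216278076172) 24.2 ((445.452392578125, -55.743621826171875), (86.19371032714844, 46.7896842956543), 82.20994567871094) [[416.0, -95.0], [463.0, -102.0], [474.0, -16.0], [428.0, -10.0]]
(244.8783721923828, 224.229736328125) 18.7 ((453.8103332519531, 67.19306945800781), (65.27914428710938, 34.5201301574707), 82.21484375) [[432.0, 37.0], [466.0, 33.0], [475.0, 97.0], [441.0, 102.0]]
5 16 [205, 100, 38, 13, 66] mean [714.8 122.4  10.3]
5 16 [341, 100, 21, 39, 180] mean [ 700.4 -158.9   11.1]
5 16 [353, 100, 18, 44, 193] mean [ 691.5 -192.3   10.7]
5 16 [203, 120, 169, 70, 4037] mean [617.2  11.1  10. ]
5 16 [223, 136, 10, 11, 78] mean [639.7
[... 188 characters left out ...]
[302, 162, 61, 21, 595] mean [ 572.1 -121.3   22.7]
30 40 [231, 136, 7, 18, 37] mean [625.1  95.1  37.2]
30 40 [219, 140, 3, 11, 12] mean [622.5 125.9  35.2]
30 40 [306, 143, 5, 3, 9] mean [631.3 -64.7  39.1]
30 40 [302, 147, 64, 26, 679] mean [ 595.9 -127.1   36. ]
30 40 [301, 162, 5, 5, 10] mean [585.1 -53.4  36.9]
30 40 [312, 164, 11, 14, 60] mean [573.8 -89.3  32.8]
40 52 [211, 125, 13, 25, 192] mean [638.3 131.8  46.1]
40 52 [233, 129, 6, 11, 29] mean [647.7  93.4  41.6]
40 52 [231, 140, 6, 12, 27] mean [621.   98.   41.3]
40 52 [302, 142, 8, 24, 80] mean [608.  -59.3  41.4]
40 52 [324, 159, 12, 4, 16] mean [ 593.8 -112.    45.8]
52 80 [324, 151, 16, 11, 119] mean [ 598.8 -111.8   67.2]
```

View pics/clamp1.png

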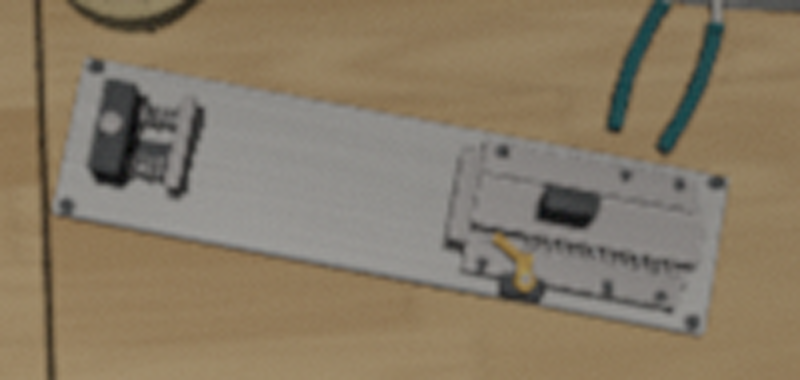

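View pics/green1.png

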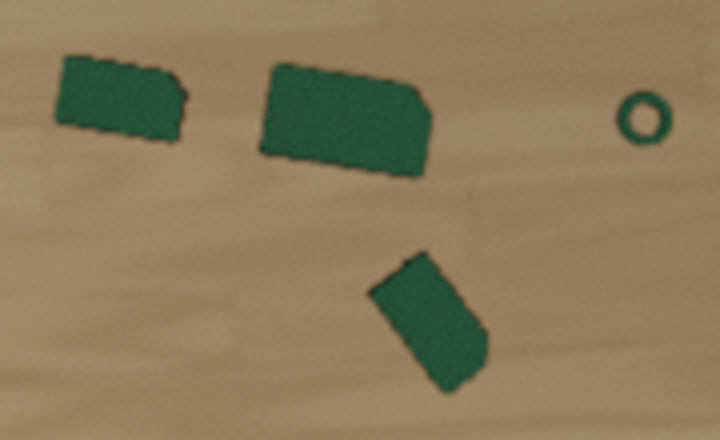

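```bash
python3 - <<'E'
from h import *
c=optics.camera('top'); im=c['pixels']; W=cloud(c)
cor=np.array([[88,60],[727,178],[703,333],[53,212]])/4+[190-.375,105-.375]
P=ray(c,cor,10)[:,:2]; print('corners',P.round(1)); 
print('sides',[np.linalg.norm(P[i]-P[(i+1)%4]).round(1) for i in range(4)])
o=P.mean(0); x=(P[0]-P[1]+P[3]-P[2]);x/=np.linalg.norm(x); y=np.array([-x[1],x[0]])
print('origin',o,'x',x,'ang',np.degrees(np.arctan2(x[1],x[0])))
# mask rect of bed by depth
h=W[...,2]; m=((h>6)&(h<80)).astype(np.uint8); m[:, :200]=0; m[:,375:]=0; m[:118]=0; m[195:]=0
n,l,s,_=cv2.connectedComponentsWithStats(m); i=1+np.argmax(s[1:,4]); k=np.argwhere(l==i)[:,::-1]
Q=ray(c,k,10)[:,:2]; r=cv2.minAreaRect(Q.astype(np.float32)); print('depthrect',r)
def bed(p): d=np.asarray(p)[...,:2]-o; return np.stack([d@x,d@y],-1)
for nm,lo,hi in(('handle',60,75),('top',38,60)):
    mm=(h>lo)&(h<hi)&(l==i); b=bed(W[mm]); 
    if nm=='handle': print(nm,b.min(0),b.max(0),np.median(b,0),W[mm].mean(0))
    else:
        for sgn in(-1,1):
            bb=b[b[:,0]*sgn>0]; print(nm,sgn,np.percentile(bb,[2,50,98],axis=0).round(1).tolist())
print('wax',bed([445.5,-55.7]), 'place', o+29*x)
E
```

```text
corners [[ 687.7  151. ]
 [ 631.6 -210. ]
 [ 543.  -196.7]
 [ 599.9  166.4]]
sides [np.float64(365.4), np.float64(89.6), np.float64(367.4), np.float64(89.2)]
origin [615.5547633  -22.32877057] x [0.15417535 0.9880435 ] ang 81.13102754767577
depthrect ((614.3155517578125, -21.032760620117188), (369.08233642578125, 92.67333221435547), 81.00102233886719)
handle [-106.90068853   -5.84525273] [-76.87544327   8.39374704] [-91.54424149   2.2364313 ] [ 599.53484543 -112.52477345   68.83268921]
top -1 [[-160.8, -22.4], [-42.1, 6.2], [-32.1, 24.8]]
top 1 [[115.7, -24.5], [151.9, 1.4], [164.6, 25.8]]
wax [-59.19047919 162.8764828 ] place [620.02584848   6.32449098]
```

The chosen wax is the large block at (302,230), measured 86×47 and 24 high. The other blocks measured about 65×35 and 18 high. The clamp crop shows the back jaw on the left, the handle at crop (567,205) and the pawl at (520,265). Now I move over the wax.

```bash
python3 -m handwheel '[0.93,-1,0,0,0,0,100, 0.93,-1,0,0,0,0,100, 0.93,-1,0,0,0,0,100, 0.93,-1,0,0,0,0,100, 0.93,-1,0,0,0,0,100, 0.93,-1,0,0,0,0,100, 0.93,-1,0,0,0,0,100, 0.93,-1,0,0,0,0,100, 0.93,-1,0,0,0,0,100, 0.93,-1,0,0,0,0,100, 0.93,-1,0,0,0,0,100, 0,0,0,0,0,-0.18,90, 0,0,0,0,0,-0.18,85, 0,0,0,0,0,-0.18,85, 0,0,0,0,0,-0.18,85, 0,0,0,0,0,-0.18,85, 0,0,0,0,0,-0.18,85,0,0,0,0,0,-0.045,85]' 40
cat >> h.py <<'E'
X=np.array([0.1556,0.9878,0]);Y=np.array([-0.9878,0.1556,0]);O=np.array([614.2,-21.3,0])
def bed(p): d=np.asarray(p,float)-O; return np.stack([d@X,d@Y,d[...,2]],-1)
def world(b): return O+b[0]*X+b[1]*Y+np.array([0,0,b[2]])
def togo(target,ang=None):
    s=st(); r=rot(s['ee_rot']); d=r.inv().apply(np.array(target)-s['ee_pos'])
    tx=r.apply([1,0,0]); a=np.arctan2(tx[1],tx[0]); print('togo units',(d/40).round(3),'toolx deg',np.degrees(a).round(2),'tz',r.apply([0,0,1]).round(4),'bed',bed(s['ee_pos']).round(1))
    if ang is not None: print('turn z',(-(np.radians(ang)-a)).round(4))
E
python3 - <<'E'
from h import *
togo([445.5,-55.7,100],82.2)
c=optics.camera('wrist'); cv2.imwrite('pics/w1.png',c['pixels'])
im=c['pixels'];hsv=cv2.cvtColor(im,cv2.COLOR_BGR2HSV); m=cv2.inRange(hsv,(60,90,30),(90,255,255))
cs,_=cv2.findContours(m,cv2.RETR_EXTERNAL,cv2.CHAIN_APPROX_NONE)
for k in cs:
    if cv2.contourArea(k)<300: continue
    P=ray(c,k[:,0,:],24)[:,:2]; print(cv2.minAreaRect(k)[0],cv2.minAreaRect(P.astype(np.float32)))
E
```

```text
time_s: 2.5
ee_pos: [444.9, -60.9, 207.1]
ee_rot: [-0.0, 0.759, 0.651, 0.0]
wrist_force: [0.3, 0.2, -0.5]
opening: 72.9
t 2.5 p [444.9 -60.9 207.1] q [-0.      0.7592  0.6508  0.    ] F [ 0.3   0.2  -0.49] op 72.9
togo units [ 0.131 -0.005  2.678] toolx deg 81.2 tz [-0.e+00  1.e-04 -1.e+00] bed [-65.5 161.1 207.1]
turn z -0.0174
(306.0, 292.0) ((449.9062194824219, -208.20462036132812), (30.688568115234375, 26.68751335144043), 81.86139678955078)
(197.24778747558594, 222.71682739257812) ((340.2594299316406, -100.66764831542969), (72.35079193115234, 36.38958740234375), 38.096195220947266)
(281.0, 157.0) ((444.67022705078125, -42.2968864440918), (60.8537712097168, 47.54378890991211), 82.2921142578125)
(270.0, 42.5) ((451.93798828125, 67.23242950439453), (64.78836059570312, 35.839454650878906), 81.53834533691406)
```

View pics/w1.png

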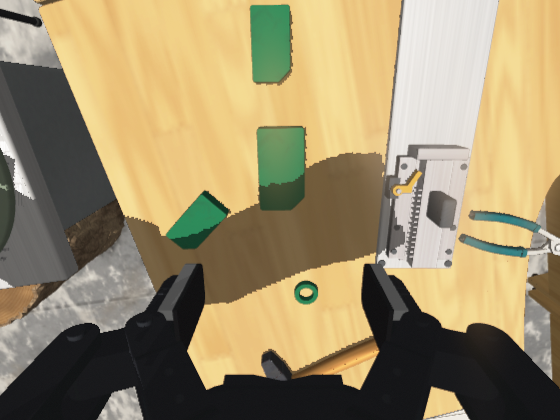

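The wrist view shows the wax at (281,168), centred between the fingers. It agrees with the top view within 1 mm across the grasp. Descending.

```bash
python3 -m handwheel '[0.13,0,1,0,0,-0.017,85, 0,0,1,0,0,0,85, 0,0,1,0,0,0,85, 0,0,1,0,0,0,85, 0,0,0.5,0,0,0,85, 0,0,0.3,0,0,0,85,0,0,0.2,0,0,0,85,0,0,0.1,0,0,0,85,0,0,0,0,0,0,85]' 
python3 - <<'E'
from h import *
togo([445.5,-55.7,3],82.2)
E
```

```text
time_s: 3.68
ee_pos: [446.0, -55.8, 3.3]
ee_rot: [0.0, 0.755, 0.656, 0.0]
wrist_force: [0.1, -0.0, -0.4]
opening: 72.6
t 3.67 p [446.  -55.8   3.3] q [2.000e-04 7.549e-01 6.558e-01 1.000e-04] F [ 0.1  -0.05 -0.4 ] op 72.6
togo units [-0.    -0.012  0.009] toolx deg 81.97 tz [ 4.e-04 -1.e-04 -1.e+00] bed [-60.2 160.8   3.3]
turn z -0.0041
```

```bash
python3 -m handwheel '[0,0,0,0,0,0,40,0,0,0,0,0,0,40,0,0,0,0,0,0,40,0,0,0,0,0,0,40,0,0,0,0,0,0,40,0,0,0,0,0,0,40]' 30
python3 -m handwheel '[0,0,-0.3,0,0,0,40,0,0,-0.6,0,0,0,40,0,0,-1,0,0,0,40,0,0,-1,0,0,0,40,0,0,0,0,0,0,40]'
python3 - <<'E'
from h import *
togo(world([29,0,60]),81.05)
c=optics.camera('wrist'); cv2.imwrite('pics/w2.png',c['pixels'])
c=optics.camera('side'); cv2.imwrite('pics/s2.png',cv2.resize(c['pixels'][130:330,150:400],None,fx=3,fy=3))
E
```

```text
time_s: 4.42
ee_pos: [445.7, -55.6, 3.1]
ee_rot: [-0.0, 0.755, 0.656, 0.0]
wrist_force: [0.8, 0.0, 0.2]
opening: 34.1
time_s: 5.05
ee_pos: [447.1, -55.9, 122.1]
ee_rot: [0.002, 0.755, 0.656, 0.001]
wrist_force: [0.7, 0.7, -0.8]
opening: 34.6
t 5.05 p [447.1 -55.9 122.1] q [0.0018 0.755  0.6557 0.0015] F [ 0.7   0.74 -0.77] op 34.6
togo units [2.168 4.019 1.572] toolx deg 81.95 tz [ 4.6e-03 -8.0e-04 -1.0e+00] bed [-60.2 159.7 122.1]
turn z 0.0157
```

View pics/w2.png

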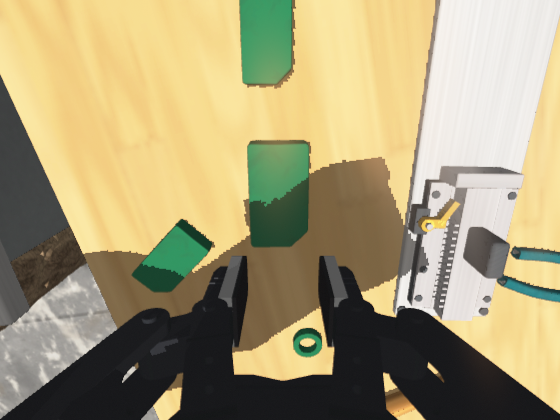

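View pics/s2.png

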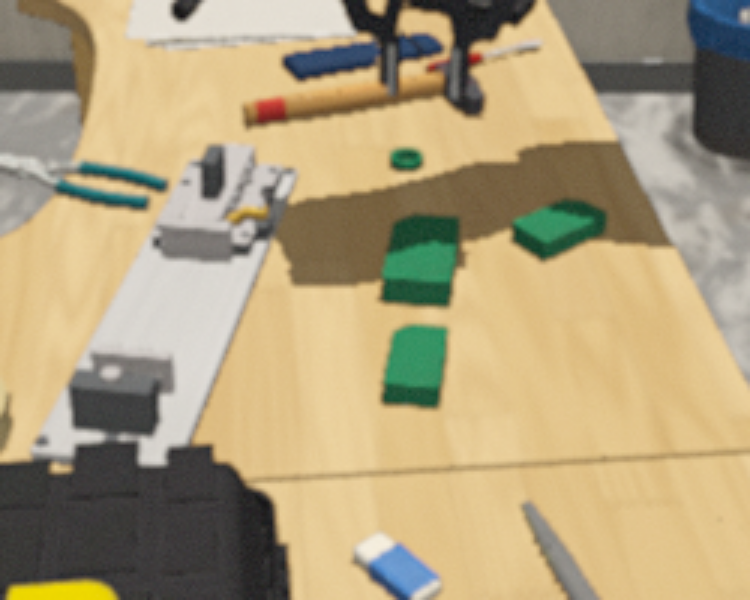

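```bash
python3 - <<'E'
from h import *
s=st(); c=optics.camera('side'); t=optics.camera('top'); w=optics.camera('wrist')
print('side proj',proj(c,s['ee_pos']),'top proj',proj(t,s['ee_pos']),'wrist proj',proj(w,s['ee_pos']),'wcam',w['xyz'])
print('wrist cam in tool',rot(s['ee_rot']).inv().apply(np.array(w['xyz'])-s['ee_pos']))
cv2.imwrite('pics/s3.png',cv2.resize(c['pixels'][60:260,200:450],None,fx=3,fy=3)); cv2.imwrite('pics/t3.png',cv2.resize(t['pixels'][120:320,190:440],None,fx=3,fy=3))
E
```

```text
t 5.15 p [445.8 -55.9 119.7] q [5.000e-04 7.550e-01 6.558e-01 2.000e-04] F [ 0.25  0.66 -0.05] op 34.1
side proj [[290.24852937 171.3842551 ]] top proj [[305.86640596 226.57577595]] wrist proj [[285.06106927 249.95118591]] wcam [455.71632866  22.66504322 284.37553249]
wrist cam in tool [  79.17263636   -0.99030513 -164.74130619]
```

View pics/s3.png

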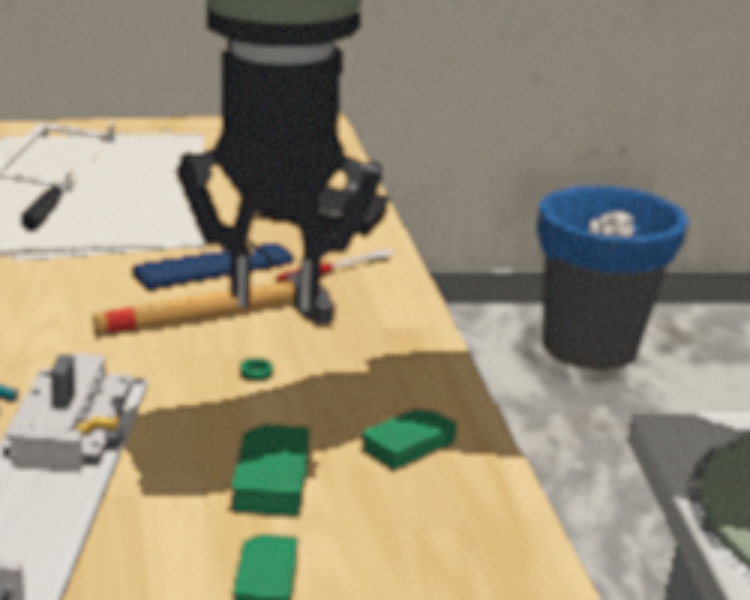

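View pics/t3.png

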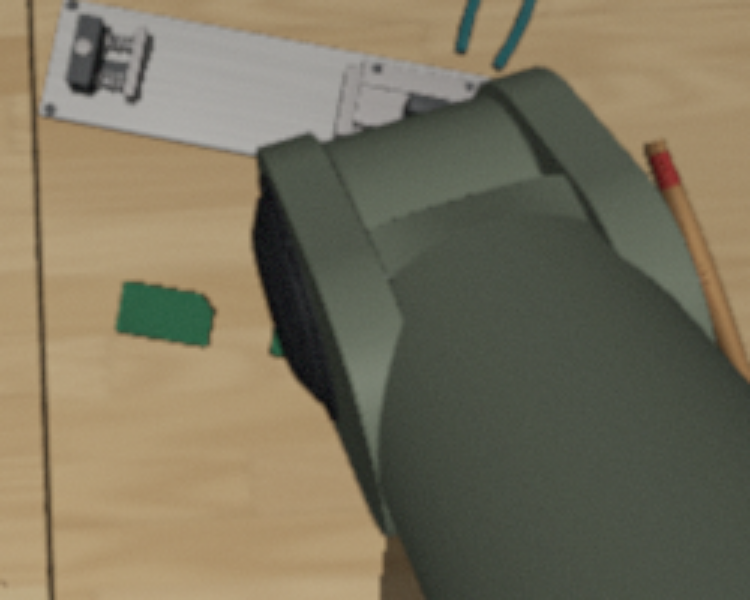

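The grasp missed: the fingers closed to 34 mm and the wax is unmoved. In the side view the fingertips are about 11 px above the projected TCP. I measure the tips with the depth image.

```bash
python3 - <<'E'
from h import *
s=st()
c=optics.camera('side'); W=cloud(c); d=W-s['ee_pos']; t=rot(s['ee_rot']).inv().apply(d.reshape(-1,3)).reshape(d.shape)
m=(np.abs(t[...,0])<60)&(np.abs(t[...,1])<80)&(t[...,2]>-70)&(t[...,2]<40)&(c['range_z']>0)
for lo in range(-70,40,5):
    k=m&(t[...,2]>=lo)&(t[...,2]<lo+5)
    if k.any():
        q=t[k]; print(lo,k.sum(),'x',q[:,0].min().round(),q[:,0].max().round(),'y',np.percentile(q[:,1],[0,25,50,75,100]).round())
w=optics.camera('wrist'); W=cloud(w); d=W-s['ee_pos']; t=rot(s['ee_rot']).inv().apply(d.reshape(-1,3)).reshape(d.shape)
m=(np.abs(t[...,1])<60)&(t[...,2]>-60)&(t[...,2]<60)&(w['range_z']>0)
print('wrist')
for lo in range(-60,40,5):
    k=m&(t[...,2]>=lo)&(t[...,2]<lo+5)
    if k.any():
        q=t[k]; print(lo,k.sum(),'x',q[:,0].min().round(),q[:,0].max().round(),'y',np.percentile(q[:,1],[0,25,50,75,100]).round())
E
```

```text
t 5.3 p [445.2 -55.6 118.5] q [-5.000e-04  7.548e-01  6.560e-01 -4.000e-04] F [-0.52  0.13  0.11] op 34.2
-70 48 x -2.0 19.0 y [-46. -30.  17.  26.  43.]
-65 35 x -6.0 15.0 y [-34. -25. -19.  18.  30.]
-60 34 x -7.0 13.0 y [-32. -26.  15.  19.  28.]
-55 37 x -6.0 14.0 y [-33. -25.  15.  21.  28.]
-50 35 x -8.0 15.0 y [-33. -26.  15.  19.  28.]
-45 32 x -8.0 14.0 y [-33. -25.  15.  22.  28.]
-40 35 x -11.0 14.0 y [-32. -27. -19.  19.  28.]
-35 29 x -12.0 13.0 y [-31. -24.  15.  19.  28.]
-30 16 x 7.0 14.0 y [-25. -22.  15.  18.  21.]
-25 2 x 10.0 11.0 y [-24. -23. -22. -21. -20.]
wrist
-60 480 x -12.0 11.0 y [-31. -19.  16.  18.  30.]
-55 614 x -12.0 11.0 y [-32. -21. -18.  20.  30.]
-50 545 x -12.0 11.0 y [-31. -22.  16.  20.  30.]
-45 507 x -12.0 11.0 y [-32. -22.  16.  20.  30.]
-40 444 x -12.0 11.0 y [-32. -22. -18.  19.  30.]
-35 359 x -12.0 11.0 y [-31. -20.  16.  19.  30.]
-30 187 x -13.0 10.0 y [-24. -18. -18.  16.  23.]
-25 13 x -4.0 -1.0 y [-18. -18.  16.  16.  16.]
```

Both cameras place the real fingertips about 27 mm behind the reported TCP at this opening, so they closed above the wax at z≈30. I re-measure at the approach opening, then at 50 mm, before correcting.

```bash
cat >> h.py <<'E'
def tips():
    for n in('wrist','side'):
        s=st(); w=optics.camera(n); W=cloud(w); d=W-s['ee_pos']; t=rot(s['ee_rot']).inv().apply(d.reshape(-1,3)).reshape(d.shape)
        m=(np.abs(t[...,0])<16)&(np.abs(t[...,1])<70)&(t[...,2]>-60)&(W[...,2]>s['ee_pos'][2]-5)&(w['range_z']>0)
        z=np.sort(t[m][:,2]); print(n,'tip z (max few)',z[-8:].round(1)); q=t[m&(t[...,2]<-40)]; q=q[q[:,2]<-42] 
        print('  inner/outer y',q[q[:,1]<0][:,1].min().round(),q[q[:,1]<0][:,1].max().round(),q[q[:,1]>0][:,1].min().round(),q[q[:,1]>0][:,1].max().round())
E
python3 -m handwheel '[0,0,0,0,0,0,59,0,0,0,0,0,0,59,0,0,0,0,0,0,59,0,0,0,0,0,0,59]' 
python3 -c "from h import *;tips()"
python3 -m handwheel '[0,0,0,0,0,0,82,0,0,0,0,0,0,82,0,0,0,0,0,0,82,0,0,0,0,0,0,82]' 
python3 -c "from h import *;tips();togo([445.5,-55.7,40],82.2)"
```

```text
time_s: 5.9
ee_pos: [445.8, -55.7, 119.1]
ee_rot: [0.0, 0.755, 0.656, 0.0]
wrist_force: [0.0, 0.7, 0.2]
opening: 50.5
t 5.9 p [445.8 -55.7 119.1] q [0.     0.7548 0.6559 0.    ] F [0.01 0.74 0.24] op 50.5
wrist tip z (max few) [-26.2 -26.2 -26.2 -26.1 -26.1 -25.8 -25.7 -25.4]
  inner/outer y -40.0 -26.0 24.0 38.0
t 5.95 p [445.8 -55.7 119.1] q [0.     0.7548 0.6559 0.    ] F [-1.2   0.22 -0.32] op 50.3
side tip z (max few) [-28.4 -28.1 -27.8 -27.6 -26.7 -26.6 -26.2 -26.1]
  inner/outer y -41.0 -27.0 23.0 36.0
time_s: 6.5
ee_pos: [445.7, -55.7, 119.1]
ee_rot: [-0.0, 0.755, 0.656, 0.0]
wrist_force: [0.3, 0.9, -0.2]
opening: 69.8
t 6.5 p [445.7 -55.7 119.1] q [-0.      0.7549  0.6559  0.    ] F [ 0.32  0.93 -0.18] op 69.8
wrist tip z (max few) [-31.  -31.  -30.9 -30.9 -30.4 -30.4 -30.3 -29.7]
  inner/outer y -50.0 -35.0 34.0 48.0
t 6.55 p [445.7 -55.7 119.1] q [ 0.      0.7548  0.6559 -0.    ] F [-0.07 -0.32 -0.11] op 69.8
side tip z (max few) [-33.7 -33.6 -33.3 -33.  -32.9 -32.5 -32.4 -30.4]
  inner/outer y -50.0 -37.0 33.0 46.0
t 6.6 p [445.8 -55.6 119.1] q [-0.      0.7548  0.6559  0.    ] F [-0.02  0.67  0.27] op 69.7
togo units [-0.002 -0.006  1.978] toolx deg 81.98 tz [-0.  0. -1.] bed [-60.1 161.  119.1]
turn z -0.0039
```

```bash
python3 -m handwheel '[0,0,1,0,0,0,82,0,0,1,0,0,0,82,0,0,0.7,0,0,0,82,0,0,0.4,0,0,0,82,0,0,0.25,0,0,0,82,0,0,0.2,0,0,0,82,0,0,0,0,0,0,82]' 
python3 -m handwheel '[0,0,0,0,0,0,40,0,0,0,0,0,0,40,0,0,0,0,0,0,40,0,0,0,0,0,0,40,0,0,0,0,0,0,40,0,0,0,0,0,0,40]' 30
```

```text
time_s: 7.48
ee_pos: [445.7, -55.6, -23.0]
ee_rot: [-0.0, 0.755, 0.656, -0.0]
wrist_force: [-1.3, 1.2, -0.8]
opening: 70.4
time_s: 8.22
ee_pos: [446.1, -55.7, -22.3]
ee_rot: [0.0, 0.755, 0.656, 0.0]
wrist_force: [-1.2, 0.7, 7.2]
opening: 49.6
```

Gripped at 49.6 mm, the block's width. Lifting.

```bash
python3 -m handwheel '[0,0,-0.3,0,0,0,40,0,0,-0.6,0,0,0,40,0,0,-0.7,0,0,0,40,0,0,-0.7,0,0,0,40,0,0,0,0,0,0,40,0,0,0,0,0,0,40]'
python3 - <<'E'
from h import *
togo(world([29,0,40]),81.05)
s=ctrl.read_state()
c=optics.camera('wrist'); cv2.imwrite('pics/w4.png',c['pixels']);W=cloud(c)
hsv=cv2.cvtColor(c['pixels'],cv2.COLOR_BGR2HSV); m=cv2.inRange(hsv,(60,90,30),(90,255,255))
r=rot(s['ee_rot'])
t=r.inv().apply((W-s['ee_pos']).reshape(-1,3)).reshape(W.shape)
k=(m>0)&(np.abs(t[...,1])<40)&(np.abs(t[...,0])<70)&(t[...,2]<0)
q=t[k]; print('wax in tool x',q[:,0].min(),q[:,0].max(),'z pct',np.percentile(q[:,2],[1,25,50,99]))
top=k&(np.abs(t[...,2]-np.percentile(q[:,2],25))<3)
print(np.percentile(t[top],[1,50,99],axis=0)); A=np.c_[t[top][:,:2],np.ones(top.sum())]; print('plane',np.linalg.lstsq(A,t[top][:,2],rcond=None)[0])
E
```

```text
time_s: 8.98
ee_pos: [445.6, -55.9, 69.2]
ee_rot: [0.0, 0.755, 0.656, 0.0]
wrist_force: [-0.4, -0.5, -1.4]
opening: 50.0
t 8.97 p [445.6 -55.9  69.2] q [1.000e-04 7.549e-01 6.558e-01 0.000e+00] F [-0.39 -0.51 -1.4 ] op 50.0
togo units [2.171 4.064 0.73 ] toolx deg 81.96 tz [ 2.e-04 -2.e-04 -1.e+00] bed [-60.4 161.2  69.2]
turn z 0.0159
wax in tool x -45.632910143698716 44.84162399336756 z pct [-46.7076395  -45.77302401 -45.38886663 -31.16705279]
[[-41.26432948 -24.76201817 -46.6989382 ]
 [  7.85743478  -1.03576629 -45.40913841]
 [ 43.80462901  23.18203642 -43.97681997]]
plane [ 1.90310425e-03  1.43283817e-03 -4.54095502e+01]
```

View pics/w4.png

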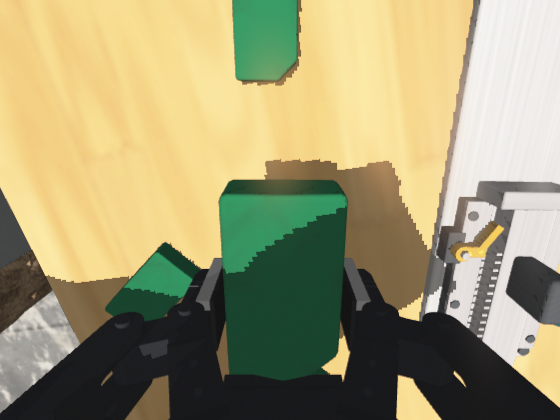

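The wax is held level. In the tool frame its centre is (0,-1) and its underside is at about -21.5. Carrying it over the bed.

```bash
python3 -m handwheel '[0.3,0.6,0,0,0,0.016,40, 0.47,0.9,0,0,0,0,40, 0.47,0.9,0,0,0,0,40, 0.47,0.9,0,0,0,0,40, 0.36,0.6,0,0,0,0,40, 0.1,0.19,0,0,0,0,40, 0,0,0.6,0,0,0,40, 0,0,0.6,0,0,0,40, 0,0,0.3,0,0,0,40, 0,0,0.1,0,0,0,40, 0,0,0,0,0,0,40, 0,0,0,0,0,0,40]'
python3 - <<'E'
from h import *
togo(world([29,-1,-11]),81.05)
c=optics.camera('wrist'); cv2.imwrite('pics/w5.png',c['pixels'])
# bed edges in rows ahead of wax
W=cloud(c); b=bed(W); k=(b[...,2]>6)&(b[...,2]<14)&(b[...,0]>80)&(b[...,0]<180)
q=b[k]; print('bed y edges',np.percentile(q[:,1],[.5,99.5]),'bed x max',q[:,0].max())
k=(b[...,2]>30)&(b[...,2]<60)&(b[...,0]>85)&(b[...,0]<170)&(np.abs(b[...,1])<40); q=b[k]; print('back jaw x,y',np.percentile(q,[.5,5,50,99.5],axis=0))
E
```

```text
time_s: 10.52
ee_pos: [621.1, 5.0, 5.8]
ee_rot: [0.0, 0.76, 0.65, 0.0]
wrist_force: [0.4, -0.1, -0.1]
opening: 49.5
t 10.53 p [621.1   5.    5.8] q [3.000e-04 7.601e-01 6.498e-01 4.000e-04] F [ 0.39 -0.1  -0.1 ] op 49.5
togo units [ 0.048 -0.044  0.421] toolx deg 81.05 tz [ 9.e-04 -0.e+00 -1.e+00] bed [27.1 -2.7  5.8]
turn z 0.0001
bed y edges [-102.25370568   45.33264286] bed x max 146.43662264200975
back jaw x,y [[113.25900351 -25.36590194  31.21555562]
 [113.36337243 -22.95911625  37.55262078]
 [117.0871476    0.13228447  39.25264522]
 [121.30380824  25.61077341  41.06025477]]
```

View pics/w5.png

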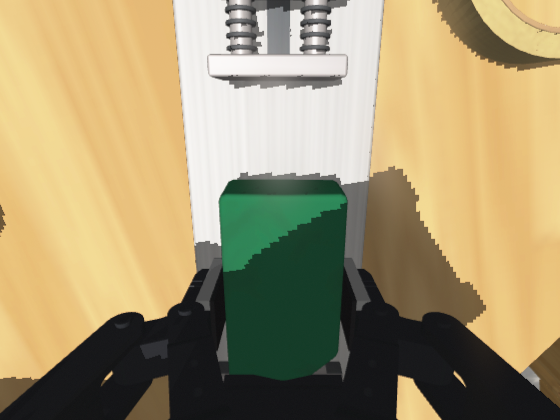

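The back jaw measures y -25.4 to 25.6 in my bed frame with its face at x≈113, so the frame is well centred. Lowering and releasing.

```bash
python3 -m handwheel '[0.05,-0.04,0.15,0,0,0,40, 0,0,0.13,0,0,0,40, 0,0,0.08,0,0,0,40, 0,0,0.05,0,0,0,40, 0,0,0,0,0,0,40]'
python3 -c "from h import *;togo(world([29,-1,-11]),81.05)"
```

```text
time_s: 11.2
ee_pos: [619.4, 7.3, -11.5]
ee_rot: [-0.0, 0.76, 0.65, -0.0]
wrist_force: [0.4, 0.4, -0.4]
opening: 49.3
t 11.2 p [619.4   7.3 -11.5] q [-1.000e-04  7.601e-01  6.498e-01 -1.000e-04] F [ 0.41  0.38 -0.4 ] op 49.3
togo units [-0.001  0.009 -0.011] toolx deg 81.06 tz [-3.e-04  0.e+00 -1.e+00] bed [ 29.   -0.6 -11.5]
turn z 0.0002
```

```bash
python3 -m handwheel '[0,0,0.025,0,0,0,40, 0,0,0,0,0,0,40]'
python3 -m handwheel '[0,0,0,0,0,0,62, 0,0,0,0,0,0,65, 0,0,0,0,0,0,75, 0,0,0,0,0,0,80, 0,0,0,0,0,0,80,0,0,-0.5,0,0,0,80,0,0,-0.8,0,0,0,80,0,0,-0.8,0,0,0,80,0,0,-0.8,0,0,0,80,0,0,-0.6,0,0,0,80,0,0,0,0,0,0,80]'
python3 - <<'E'
from h import *
togo(world([-91.5,0,67]),81.05)
c=optics.camera('wrist'); cv2.imwrite('pics/w6.png',c['pixels'])
hsv=cv2.cvtColor(c['pixels'],cv2.COLOR_BGR2HSV); m=cv2.inRange(hsv,(60,90,30),(90,255,255)); W=cloud(c); b=bed(W)
k=(m>0)&(b[...,2]>28)&(np.abs(b[...,1])<60); q=b[k]; print(np.percentile(q,[.5,50,99.5],axis=0)); print('rect',cv2.minAreaRect(q[:,:2].astype(np.float32)))
E
```

```text
time_s: 11.45
ee_pos: [619.5, 7.3, -12.2]
ee_rot: [0.0, 0.76, 0.65, 0.0]
wrist_force: [-0.6, -0.7, -0.9]
opening: 49.5
time_s: 12.82
ee_pos: [620.6, 7.4, 130.8]
ee_rot: [0.001, 0.76, 0.65, 0.002]
wrist_force: [0.1, -0.9, -0.1]
opening: 68.4
t 12.82 p [620.6   7.4 130.8] q [0.0013 0.7601 0.6498 0.0015] F [ 0.09 -0.86 -0.09] op 68.4
togo units [-3.021 -0.052  1.594] toolx deg 81.06 tz [ 0.0039  0.     -1.    ] bed [ 29.3  -1.8 130.8]
turn z 0.0001
[[-15.19335666 -24.18221086  31.3719412 ]
 [ 29.1830574   -0.86417326  33.15989642]
 [108.23391877  23.93560018 296.5688558 ]]
rect ((46.026214599609375, -0.2905540466308594), (48.99452209472656, 124.41556549072266), 89.79232788085938)
```

View pics/w6.png

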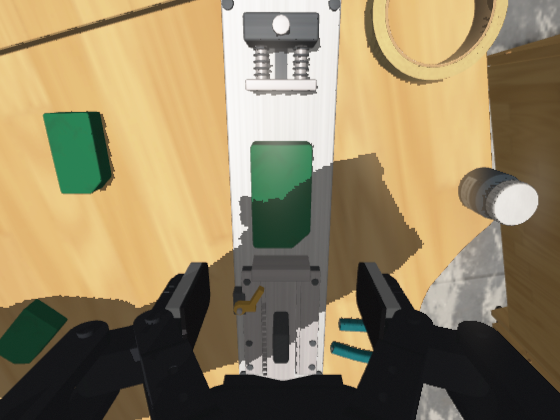

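The wax lies at bed (29, -0.5), top about 33 to 34 mm, with fingers clear. The wrist view shows the jaw handle at (281,338). Moving above it.

```bash
python3 -m handwheel '[-0.4,-0.03,0,0,0,0,60, -0.8,0,0,0,0,0,55, -0.8,0,0,0,0,0,50, -0.6,0,0,0,0,0,50, -0.3,0,0,0,0,0,50, -0.12,0,0,0,0,0,50, 0,0,0,0,0,0,50, 0,0,0.7,0,0,0,50, 0,0,0.4,0,0,0,50,0,0,0,0,0,0,50,0,0,0,0,0,0,50]' 80
python3 - <<'E'
from h import *
togo(world([-91.5,0,20]),81.05)
c=optics.camera('side'); cv2.imwrite('pics/s7.png',cv2.resize(c['pixels'][130:330,130:330],None,fx=3,fy=3)); 
W=cloud(c); b=bed(W); k=(b[...,2]>58)&(b[...,2]<72)&(np.abs(b[...,1])<12)&(b[...,0]>-120)&(b[...,0]<-60); q=b[k]; print('handle side',k.sum(),np.percentile(q,[1,50,99],axis=0) if k.any() else '')
c=optics.camera('wrist'); cv2.imwrite('pics/w7.png',c['pixels'])
W=cloud(c); b=bed(W); k=(b[...,2]>58)&(b[...,2]<75)&(np.abs(b[...,1])<15)&(b[...,0]>-120)&(b[...,0]<-60); q=b[k]; print('handle wrist',k.sum(),np.percentile(q,[1,50,99],axis=0) if k.any() else '')
E
```

```text
time_s: 14.25
ee_pos: [599.9, -111.5, 84.4]
ee_rot: [0.0, 0.76, 0.65, 0.0]
wrist_force: [0.2, -0.2, 1.2]
opening: 42.8
t 14.25 p [ 599.9 -111.5   84.4] q [2.000e-04 7.599e-01 6.500e-01 3.000e-04] F [ 0.22 -0.24  1.19] op 42.8
togo units [-4.000e-03  1.000e-03  1.609e+00] toolx deg 81.08 tz [ 7.e-04  1.e-04 -1.e+00] bed [-91.4   0.1  84.4]
turn z 0.0006
handle side 71 [[-105.89467963   -3.35943506   58.3046817 ]
 [ -84.98049088    3.96065944   66.60895301]
 [ -74.48868633    9.33391932   69.66963052]]
handle wrist 1126 [[-107.78228832   -6.19998308   59.0105727 ]
 [ -91.33828253    0.5040887    68.5292878 ]
 [ -78.89849641    7.1680065    70.15083314]]
```

View pics/w7.png

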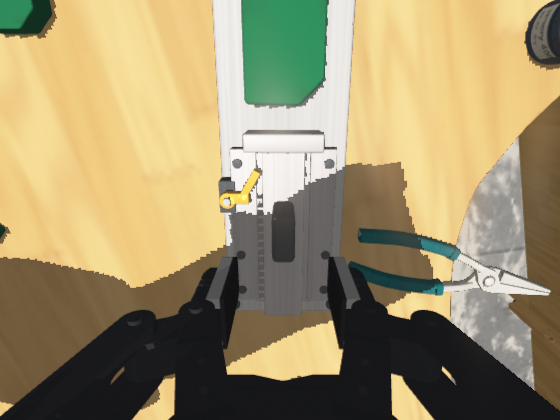

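View pics/s7.png

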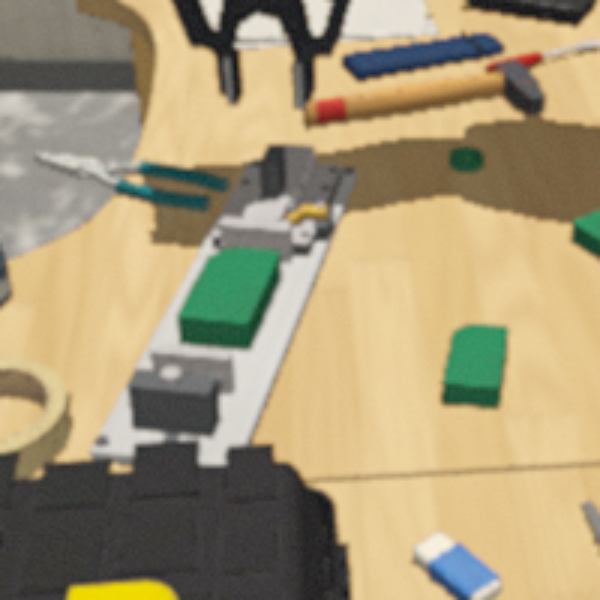

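The handle measures bed (-92, 0.5), between the fingers. Descending and pinching.

```bash
python3 -m handwheel '[0,0,0.6,0,0,0,50, 0,0,0.5,0,0,0,50, 0,0,0.3,0,0,0,50,0,0,0.2,0,0,0,50,0,0,0,0,0,0,50]' 80
python3 -c "from h import *;tips()"
python3 -m handwheel '[0,0,0,0,0,0,30, 0,0,0,0,0,0,20, 0,0,0,0,0,0,10,0,0,0,0,0,0,5,0,0,0,0,0,0,5,0,0,0,0,0,0,5,0,0,0,0,0,0,5]' 80
python3 -c "from h import *;togo(world([-91.5,0,20]),81.05)"
```

```text
time_s: 14.98
ee_pos: [599.4, -111.8, 19.4]
ee_rot: [-0.0, 0.76, 0.65, -0.0]
wrist_force: [1.2, -0.3, 0.7]
opening: 42.6
t 14.97 p [ 599.4 -111.8   19.4] q [-2.000e-04  7.600e-01  6.499e-01 -2.000e-04] F [ 1.17 -0.32  0.71] op 42.6
wrist tip z (max few) [3.7 3.8 3.8 3.8 4.  4.1 4.2 4.3]
  inner/outer y -36.0 -0.0 0.0 34.0
t 15.03 p [ 599.7 -111.8   19.9] q [1.000e-04 7.600e-01 6.499e-01 1.000e-04] F [-0.17 -0.05  0.02] op 43.0
side tip z (max few) [0.7 1.3 1.5 2.4 2.7 2.7 4.1 4.1]
  inner/outer y -37.0 -0.0 0.0 33.0
time_s: 15.95
ee_pos: [599.8, -111.9, 20.1]
ee_rot: [0.0, 0.76, 0.65, 0.0]
wrist_force: [-0.8, 0.5, 5.7]
opening: 12.5
t 15.95 p [ 599.8 -111.9   20.1] q [2.000e-04 7.601e-01 6.498e-01 2.000e-04] F [-0.8   0.48  5.68] op 12.5
togo units [0.006 0.003 0.002] toolx deg 81.06 tz [ 6.e-04 -1.e-04 -1.e+00] bed [-91.7   0.1  20.1]
turn z 0.0001
```

```bash
python3 -m handwheel '[0.06,0,0,0,0,0,5, 0.1,0,0,0,0,0,5, 0.1,0,0,0,0,0,5,0.1,0,0,0,0,0,5,0,0,0,0,0,0,5]'
python3 -c "from h import *;togo(world([-31.5,0,20]),81.05)"
python3 -m handwheel '[0.08,0,0,0,0,0,5, 0.08,0,0,0,0,0,5, 0.08,0,0,0,0,0,5,0.08,0,0,0,0,0,5,0.08,0,0,0,0,0,5,0,0,0,0,0,0,5]'
python3 - <<'E'
from h import *
togo(world([-31.5,0,20]),81.05)
c=optics.camera('wrist'); cv2.imwrite('pics/w8.png',c['pixels'])
E
```

```text
time_s: 16.58
ee_pos: [602.1, -98.2, 20.1]
ee_rot: [0.001, 0.76, 0.65, 0.0]
wrist_force: [0.1, -3.3, 6.3]
opening: 12.8
t 16.57 p [602.1 -98.2  20.1] q [6.000e-04 7.601e-01 6.498e-01 0.000e+00] F [ 0.07 -3.35  6.34] op 12.8
togo units [ 1.158e+00 -1.000e-03  1.000e-03] toolx deg 81.05 tz [ 8.e-04 -9.e-04 -1.e+00] bed [-77.8  -0.   20.1]
turn z 0.0
time_s: 17.32
ee_pos: [604.8, -82.8, 20.1]
ee_rot: [0.001, 0.76, 0.65, 0.0]
wrist_force: [1.2, -5.3, 5.1]
opening: 12.7
t 17.32 p [604.8 -82.8  20.1] q [8.000e-04 7.602e-01 6.497e-01 1.000e-04] F [ 1.24 -5.25  5.11] op 12.7
togo units [ 0.767 -0.006  0.002] toolx deg 81.03 tz [ 0.0011 -0.0011 -1.    ] bed [-62.2  -0.2  20.1]
turn z -0.0003
```

View pics/w8.png

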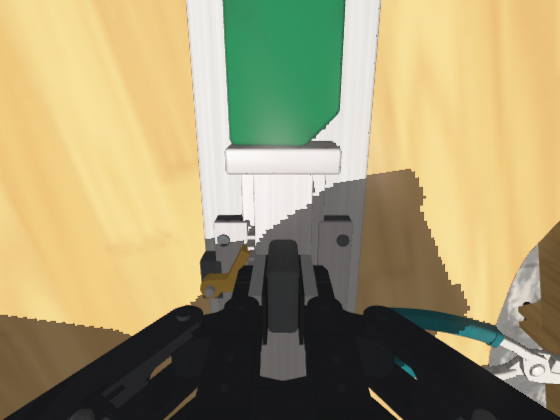

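The jaw now moves with the gripper and its face touches the block's end. Forces are about 3 to 5 N (friction and pawl). Continuing.

```bash
python3 -m handwheel '[0.08,0,0,0,0,0,5, 0.08,0,0,0,0,0,5, 0.08,0,0,0,0,0,5,0.08,0,0,0,0,0,5,0,0,0,0,0,0,5]'
python3 -m handwheel '[0.04,0,0,0,0,0,5,0,0,0,0,0,0,5]'
python3 -m handwheel '[0.04,0,0,0,0,0,5,0,0,0,0,0,0,5]'
python3 -m handwheel '[0.04,0,0,0,0,0,5,0,0,0,0,0,0,5]'
python3 - <<'E'
from h import *
togo(world([-31.5,0,20]),81.05)
c=optics.camera('wrist'); cv2.imwrite('pics/w9.png',c['pixels'])
E
```

```text
time_s: 18.0
ee_pos: [606.7, -70.2, 20.1]
ee_rot: [0.001, 0.76, 0.65, 0.0]
wrist_force: [1.8, -5.4, 5.2]
opening: 12.4
time_s: 18.25
ee_pos: [607.0, -68.9, 20.2]
ee_rot: [0.001, 0.76, 0.65, -0.0]
wrist_force: [1.6, -7.1, 6.8]
opening: 12.5
time_s: 18.5
ee_pos: [607.4, -67.0, 20.1]
ee_rot: [0.001, 0.76, 0.65, 0.0]
wrist_force: [2.0, -5.1, 5.6]
opening: 12.9
time_s: 18.75
ee_pos: [607.4, -65.9, 20.1]
ee_rot: [0.001, 0.76, 0.65, -0.0]
wrist_force: [1.0, -6.1, 5.7]
opening: 12.4
t 18.75 p [607.4 -65.9  20.1] q [ 9.000e-04  7.603e-01  6.495e-01 -2.000e-04] F [ 0.95 -6.05  5.67] op 12.4
togo units [ 0.341 -0.007  0.002] toolx deg 81.01 tz [ 9.0e-04 -1.6e-03 -1.0e+00] bed [-45.1  -0.3  20.1]
turn z -0.0007
```

View pics/w9.png

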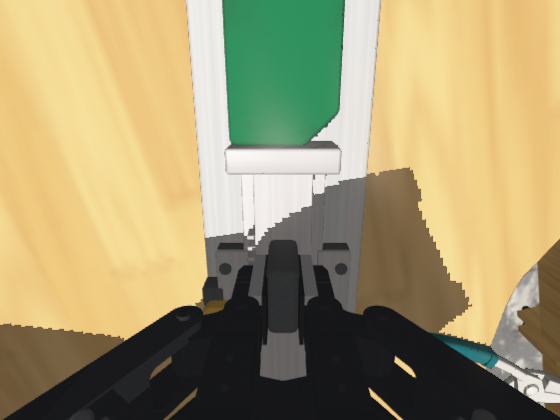

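```bash
cat > f.py <<'E'
from h import *
s=ctrl.read_state(); F=np.array(s['wrist_force']); print('  face~',(bed(s['ee_pos'])[0]+59.7).round(2),'push',(-F@X).round(2),'Fz',F[2].round(1),'op',round(s['opening'],1))
E
for i in 1; do python3 -m handwheel '[0.05,0,0,0,0,0,5,0,0,0,0,0,0,5]' >/dev/null; python3 f.py; done
python3 -m handwheel '[0.05,0,0,0,0,0,5,0,0,0,0,0,0,5]'>/dev/null; python3 f.py
python3 -m handwheel '[0.05,0,0,0,0,0,5,0,0,0,0,0,0,5]'>/dev/null; python3 f.py
python3 -m handwheel '[0.025,0,0,0,0,0,5,0,0,0,0,0,0,5]'>/dev/null; python3 f.py
python3 -m handwheel '[0.025,0,0,0,0,0,5,0,0,0,0,0,0,5]'>/dev/null; python3 f.py
```

```text
face~ 16.58 push 7.08 Fz 5.8 op 12.5
  face~ 19.09 push 4.15 Fz 5.4 op 12.9
  face~ 20.62 push 6.69 Fz 6.2 op 12.6
  face~ 21.45 push 7.97 Fz 6.3 op 12.9
  face~ 22.38 push 7.25 Fz 5.9 op 12.6
```

```bash
python3 -m handwheel '[0.025,0,0,0,0,0,5,0,0,0,0,0,0,5]'>/dev/null; python3 f.py
python3 -m handwheel '[0.025,0,0,0,0,0,5,0,0,0,0,0,0,5]'>/dev/null; python3 f.py
python3 -m handwheel '[0.025,0,0,0,0,0,5,0,0,0,0,0,0,5]'>/dev/null; python3 f.py
python3 -c "
from h import *
c=optics.camera('side'); cv2.imwrite('pics/s10.png',cv2.resize(c['pixels'][190:300,150:260],None,fx=5,fy=5,interpolation=cv2.INTER_CUBIC))"
```

```text
face~ 23.64 push 6.71 Fz 6.3 op 12.5
  face~ 24.87 push 6.18 Fz 5.3 op 12.1
  face~ 24.96 push 10.74 Fz 6.9 op 12.5
```

View pics/s10.png

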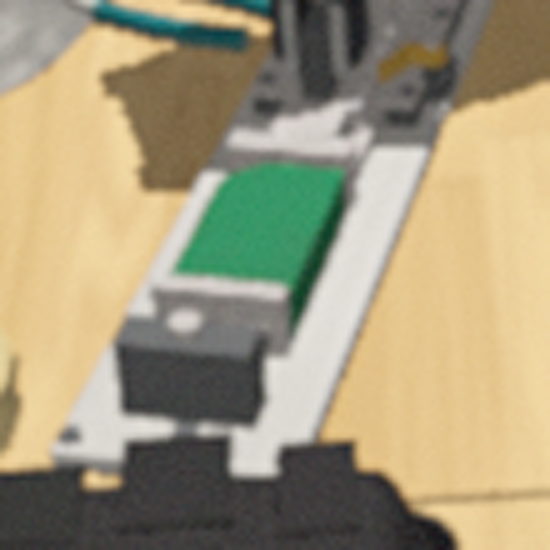

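The push rose from 6.2 to 10.7 N with no motion at face ≈ 24.9, so the block has met the back jaw. The target face is about 34.4 (9.5 mm pressed). Continuing in 1 mm steps.

```bash
python3 -m handwheel '[0.025,0,0,0,0,0,5,0,0,0,0,0,0,5]'>/dev/null; python3 f.py
python3 -m handwheel '[0.025,0,0,0,0,0,5,0,0,0,0,0,0,5]'>/dev/null; python3 f.py
python3 -m handwheel '[0.025,0,0,0,0,0,5,0,0,0,0,0,0,5]'>/dev/null; python3 f.py
python3 -m handwheel '[0.025,0,0,0,0,0,5,0,0,0,0,0,0,5]'>/dev/null; python3 f.py
python3 -m handwheel '[0.025,0,0,0,0,0,5,0,0,0,0,0,0,5]'>/dev/null; python3 f.py
python3 -m handwheel '[0.025,0,0,0,0,0,5,0,0,0,0,0,0,5]'>/dev/null; python3 f.py
```

```text
face~ 25.35 push 12.31 Fz 8.6 op 12.6
  face~ 26.04 push 13.37 Fz 9.4 op 12.7
  face~ 26.85 push 14.22 Fz 9.0 op 12.3
  face~ 27.66 push 15.09 Fz 10.1 op 12.8
  face~ 28.5 push 16.78 Fz 8.7 op 12.6
  face~ 29.57 push 15.95 Fz 10.7 op 12.6
```

```bash
python3 -m handwheel '[0.025,0,0,0,0,0,5,0,0,0,0,0,0,5]'>/dev/null; python3 f.py
python3 -m handwheel '[0.025,0,0,0,0,0,5,0,0,0,0,0,0,5]'>/dev/null; python3 f.py
python3 -m handwheel '[0.025,0,0,0,0,0,5,0,0,0,0,0,0,5]'>/dev/null; python3 f.py
python3 - <<'E'
from h import *
c=optics.camera('wrist'); cv2.imwrite('pics/w11.png',c['pixels']); b=bed(cloud(c))
k=(b[...,2]>38)&(b[...,2]<43)&(b[...,0]>0)&(b[...,0]<60)&(np.abs(b[...,1])<30); q=b[k]; print('jaw face top x',np.percentile(q,[1,50,99],axis=0).round(1).tolist())
k=(b[...,2]>36)&(b[...,2]<43)&(b[...,0]>90)&(b[...,0]<160)&(np.abs(b[...,1])<30); q=b[k]; print('back plate x',np.percentile(q,[1,50,99],axis=0).round(1).tolist() if k.any() else k.sum())
E
```

```text
face~ 30.5 push 16.19 Fz 9.8 op 12.7
  face~ 31.29 push 17.4 Fz 11.5 op 12.8
  face~ 32.0 push 18.86 Fz 11.6 op 12.5
jaw face top x [[18.5, -24.5, 38.1], [24.4, 0.3, 39.4], [30.1, 25.8, 40.9]]
back plate x 0
```

View pics/w11.png

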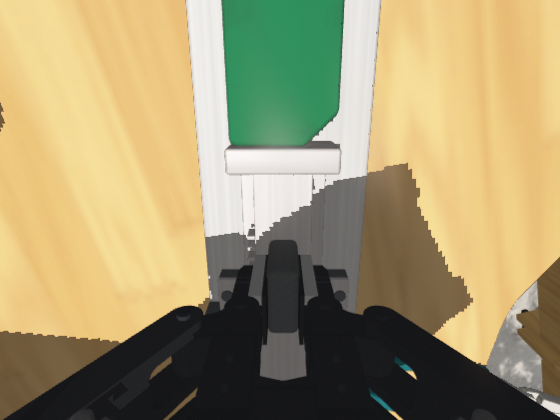

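No slip: the handle sits the same in the pads. Before the last millimetres I check the back-jaw compression independently in the top and side pictures against the start.

```bash
python3 - <<'E'
from h import *
t=optics.camera('top'); s=optics.camera('side'); cv2.imwrite('pics/top12.png',t['pixels']); cv2.imwrite('pics/side12.png',s['pixels'])
a=cv2.imread('pics/top0.png');z=lambda i,r,f:cv2.resize(i[r[0]:r[1],r[2]:r[3]],None,fx=f,fy=f,interpolation=cv2.INTER_CUBIC)
r=(115,165,200,265); sr=(235,290,160,220)
A=np.hstack([z(a,r,6),z(t['pixels'],r,6)]);cv2.imwrite('pics/cmp_t.png',A)
b=cv2.imread('pics/side0.png');cv2.imwrite('pics/cmp_s.png',np.hstack([z(b,sr,6),z(s['pixels'],sr,6)]))
W=bed(cloud(s)); k=(W[...,2]>36)&(W[...,2]<44)&(W[...,0]>95)&(W[...,0]<137)&(np.abs(W[...,1])<30);print('side plate',np.percentile(W[k],[2,50,98],axis=0).round(1).tolist())
W=bed(cloud(t)); k=(W[...,2]>36)&(W[...,2]<44)&(W[...,0]>95)&(W[...,0]<137)&(np.abs(W[...,1])<30);print('top plate',k.sum(),np.percentile(W[k],[2,50,98],axis=0).round(1).tolist() if k.any() else '')
E
```

```text
side plate [[122.6, -23.7, 36.2], [128.7, 0.2, 38.6], [131.8, 25.6, 40.5]]
top plate 119 [[100.3, -25.8, 36.1], [124.1, 0.7, 39.6], [129.3, 24.0, 43.1]]
```

View pics/cmp_t.png

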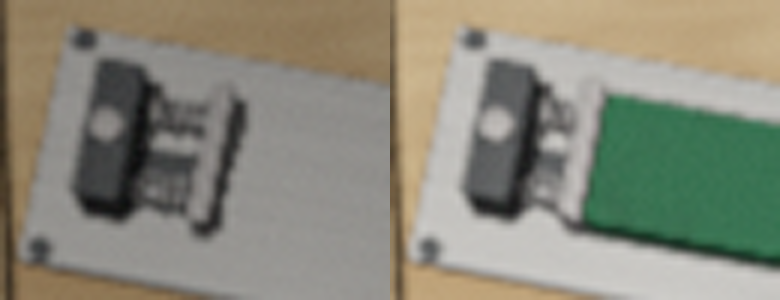

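View pics/cmp_s.png

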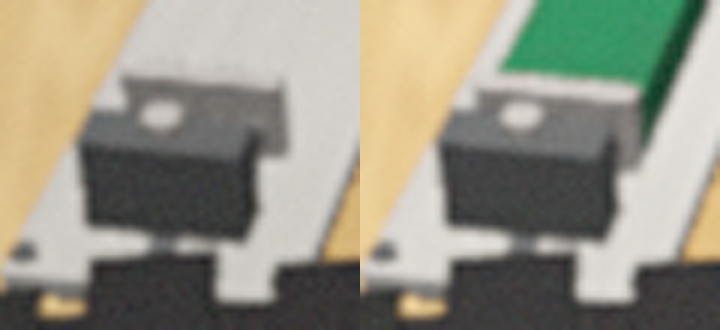

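The top picture shows the plate moved by about 22/6 = 3.7 px, or about 7.7 mm. That agrees with 7.1 mm by feel. About 2 mm more.

```bash
python3 -m handwheel '[0.025,0,0,0,0,0,5,0,0,0,0,0,0,5]'>/dev/null; python3 f.py
python3 -m handwheel '[0.025,0,0,0,0,0,5,0,0,0,0,0,0,5]'>/dev/null; python3 f.py
python3 -m handwheel '[0.015,0,0,0,0,0,5,0,0,0,0,0,0,5]'>/dev/null; python3 f.py
```

```text
face~ 32.78 push 19.15 Fz 12.1 op 12.8
  face~ 33.6 push 19.09 Fz 11.9 op 12.4
  face~ 34.06 push 20.77 Fz 12.3 op 12.6
```

Pressed about 9.2 mm. I ease the push off gently so the jaw settles onto the pawl, then open.

```bash
python3 -m handwheel '[-0.05,0,0,0,0,0,5,0,0,0,0,0,0,5]'>/dev/null; python3 f.py
python3 -m handwheel '[-0.05,0,0,0,0,0,5,0,0,0,0,0,0,5]'>/dev/null; python3 f.py
python3 -m handwheel '[-0.04,0,0,0,0,0,5,0,0,0,0,0,0,5]'>/dev/null; python3 f.py
```

```text
face~ 33.91 push 13.69 Fz 9.7 op 12.5
  face~ 33.08 push 7.01 Fz 6.0 op 12.5
  face~ 32.06 push 6.16 Fz 6.1 op 12.4
```

```bash
python3 -m handwheel '[-0.04,0,0,0,0,0,5,0,0,0,0,0,0,5]'>/dev/null; python3 f.py
python3 -m handwheel '[-0.03,0,0,0,0,0,5,0,0,0,0,0,0,5]'>/dev/null; python3 f.py
```

```text
face~ 30.88 push 3.12 Fz 5.9 op 12.6
  face~ 29.94 push 1.87 Fz 5.2 op 12.4
```

```bash
python3 -m handwheel '[-0.025,0,0,0,0,0,5,0,0,0,0,0,0,5]'>/dev/null; python3 f.py
python3 -m handwheel '[0,0,0,0,0,0,5,0,0,0,0,0,0,5]'>/dev/null; python3 f.py
```

```text
face~ 29.65 push -0.31 Fz 5.3 op 12.5
  face~ 29.67 push -0.53 Fz 5.7 op 12.3
```

The jaw has stopped at about 29.7 with no push left, so the pawl holds it. The back jaw is still pressed in about 4.8 mm, or roughly 6.8 N. Opening and lifting off.

```bash
python3 -m handwheel '[0,0,0,0,0,0,15,0,0,0,0,0,0,25,0,0,0,0,0,0,40,0,0,0,0,0,0,50,0,0,0,0,0,0,50,0,0,-0.4,0,0,0,50,0,0,-0.8,0,0,0,50,0,0,-1,0,0,0,50,0,0,-1,0,0,0,50,0,0,-0.6,0,0,0,50,0,0,0,0,0,0,50,0,0,0,0,0,0,50]'
python3 - <<'E'
from h import *
s=st(); c=optics.camera('wrist'); cv2.imwrite('pics/w13.png',c['pixels']); b=bed(cloud(c))
k=(b[...,2]>58)&(b[...,2]<75)&(np.abs(b[...,1])<15)&(b[...,0]>-60)&(b[...,0]<10); q=b[k]; print('handle',np.percentile(q,[1,50,99],axis=0).round(1).tolist())
hsv=cv2.cvtColor(c['pixels'],cv2.COLOR_BGR2HSV); m=cv2.inRange(hsv,(60,90,30),(90,255,255))
k=(m>0)&(b[...,2]>31)&(b[...,2]<37)&(np.abs(b[...,1])<40); q=b[k]; print('wax',np.percentile(q,[.5,50,99.5],axis=0).round(1).tolist(),cv2.minAreaRect(q[:,:2].astype(np.float32)))
A=np.c_[q[:,:2],np.ones(len(q))]; print('plane',np.linalg.lstsq(A,q[:,2],rcond=None)[0])
t=optics.camera('top'); a=cv2.imread('pics/top0.png');z=lambda i,r,f:cv2.resize(i[r[0]:r[1],r[2]:r[3]],None,fx=f,fy=f,interpolation=cv2.INTER_CUBIC); r=(115,165,200,265)
cv2.imwrite('pics/cmp_t2.png',np.hstack([z(a,r,6),z(t['pixels'],r,6)]))
E
```

```text
time_s: 27.25
ee_pos: [608.7, -51.5, 171.8]
ee_rot: [-0.0, 0.76, 0.65, -0.0]
wrist_force: [-1.1, 0.2, -0.5]
opening: 42.7
t 27.25 p [608.7 -51.5 171.8] q [-0.000e+00  7.601e-01  6.498e-01 -1.000e-04] F [-1.08  0.16 -0.52] op 42.7
handle [[-46.1, -5.9, 58.9], [-30.2, 0.4, 68.7], [-17.5, 7.2, 70.5]]
wax [[35.2, -24.1, 31.3], [82.3, -2.0, 33.2], [116.9, 24.0, 35.2]] ((73.67634582519531, -0.03669548034667969), (87.18988037109375, 48.78382110595703), 0.15722648799419403)
plane [-1.54344857e-03  2.74844716e-03  3.33198157e+01]
```

View pics/w13.png

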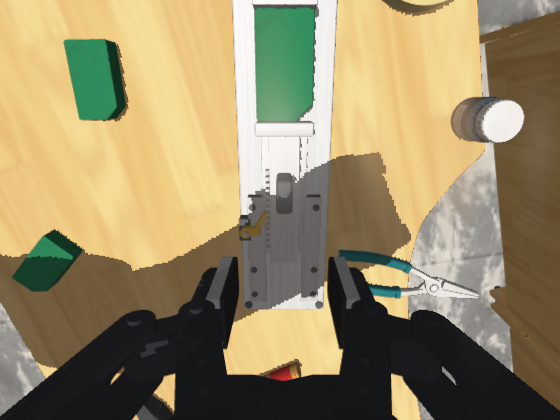

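View pics/cmp_t2.png

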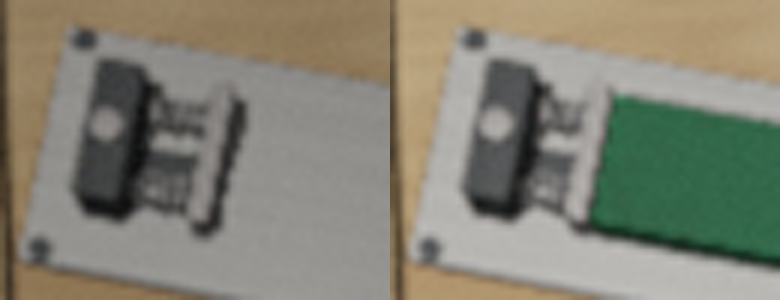

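Handle travel (about 61.5 mm) and plate displacement (14/6 px, about 5 mm) agree. The jaw holds, and the block is flat and centred. Handing in.

```bash
python3 -c "
from bench import ctrl
print(ctrl.finish_job())"
```

```text
the job is handed in; nothing more can be done
None
```

The block is clamped, the jaw is held by the pawl, and the gripper is lifted clear. I handed the job in with the clock at about 27 s.

- **Sequence:** I laid the large green block on the bed at x ≈ 29, y ≈ -0.5 mm and let it go. I pinched the jaw handle and felt the back jaw with the jaw face at about 25 mm. I pressed it in about 9.2 mm, eased off onto the pawl, then opened and lifted.
- **Last checks:** The jaw stopped at about x = 29.7 mm with no push left in the gripper. The back jaw is still pressed in about 5 mm. By the given spring rate that is about 7 N on the block, but I could not measure the contact force directly. The block is flat, at y ≈ 0 mm, and within about 0.003 rad of the bed's length.
- **What disagreed:** My first grasp closed above the block, which did not move. The real fingertips sit about 26 mm behind the reported TCP, as both the side and wrist depth pictures showed, so I corrected the heights. At the deepest press the handle push reached 20.8 N. The spring accounts for about 9.4 N of that, and I put the rest down to slide friction and the pawl. That is more than the 8 N those two were said to add.

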